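# Wipe the seasoning box's lids shut

### The arm

A 7-joint arm with a two-finger parallel gripper is mounted at the origin on a cart in front of the work surface, level with it; the furniture and walls round the work are solid. World frame = base frame: x ahead of the robot, y to its left, z up, the work surface at z = 0. Lengths are in m, angles in rad, forces in N, time in s.
With the tool pointing down it reaches from about 0.4 to 0.875 m from the base axis. Payload 19.3 kg.
Tool frame: the origin (TCP) lies at the very end of the fingers, on their centre line; the grasp point (between the pads) lies bot.pinch_z behind it (bot.pinch_z is the distance from the TCP to the grasp point, in m); z points along the fingers, y is the line along which they close (so a half turn about z gives the same grasp; the last joint's range is limited). The gripper opens to 85 mm and grips with 20 to 120 N. Pads are 22 mm wide; open, the fingers measure 114 mm over their backs; the gripper's body (76 mm by 85 mm) begins 54 mm behind the grasp point. The pads swing forward as they close: fully open they stand 13 mm farther back than shut.
Start: joints at [-1.364, 0.521, -0.036, 1.599, 0.021, 1.021, -0.113], TCP at [0.171, 0.601, 0.231] pointing down, gripper open.
Joint ranges: [-2.91, 2.91], [-0.3, 2.13], [-1.5, 1.42], [0.17, 2.43], [-1.26, 4.41], [0.16, 1.93], [-2.52, 2.52]. Speed limits (rad/s): [1.89, 1.89, 2.39, 2.39, 3.01, 3.01, 3.01].

### API

Orientations are given as [roll, pitch, yaw] about the fixed x, y, z axes, in that order (R = Rz(yaw) Ry(pitch) Rx(roll)).
In Python, from workcell import bot, grab_frame, ticket gives the robot as it stands.
- The arm moves only by the tool arm_command, never from a script. Its argument "commands" is a list of rows, each a list of 3 entries, a list of its own where there are three numbers: the shift along the world's x, y, z in mm, then the turn about the world's z in rad, then the gripper command: -1 is fully open, 1 is shut, values between are in proportion. In form: [[[tx, ty, tz], roll, fingers], ...]. A call has 1 to 20 rows; each row shifts and turns the commanded pose from where the row before left it; what a row does not reach is not made up. A row lasts 1/10 s, in which the tool goes at most 50 mm and 8.59 degrees, less where a joint would pass 70% of its speed; a pose out of reach is approached as far as the arm can. A call with a gripper value outside its range is refused whole. The fingers move at their own pace and stop on an object; "newtons" is the grip in N (left out, the last holds). Time passes only in rows, so rows that do not move let the fingers close. It gives the time, the measured TCP pose, the force, the opening and the grip force at its end, in the units of the state.
- bot.observe(): the state, without advancing time (a new reading comes with each control period).
- grab_frame(name): name is "scene" or "top" or "wrist"; returns a dict with "image" (420x560x3 uint8, red, green, blue), "vertical_fov" (degrees; the focal length in pixels is half the picture's height over the tangent of half this angle, whatever the lens; pixels are square), "cx", "cy" (the principal point, pixels), "R" (3x3) and "t" (3): a world point X has camera coordinates R X + t. Camera axes: x right, y down, z forward; pixel columns grow to the right and rows downward; lengths in m; the calibration is good to about 2 mm. A picture is of the moment at which its call begins. There is no depth.
- ticket.job_done(): hands the job in; it is judged then, once.
The state is a dict: "clock": time; "qpos": joint angles; "qd": joint speeds; "joint_efforts": joint torques, N m; "position": TCP position; "tool_rot": TCP orientation; "force": force on the tool from outside, world axes, zero at the start; "moment": the same for the moment, N m; "grip_width": finger opening in m; "finger_force": force on a finger pad.
Only numpy, scipy, OpenCV 4.12 (cv2) and the standard library are available. Lean on these libraries where they do the work, as an engineer would, in place of code of your own. Each camera call takes 0.05 s, during which the arm holds its last target. There are 200 camera calls.

### The job

The four small lids of the steel seasoning box all stand open. With the fingers together, run the fingertips lightly along the top of the row in one pass, from the right-hand end to the left-hand end, so that each lid folds down flat shut in its turn; do not lift away until the last is shut. Grasp nothing, do not lift, press hard on or push the box along, and leave everything around it where it stands.

Things in the scene. Friction and masses are not known exactly. Their poses are not given: they have to be found in the camera images.
- seasoning_box: Steel seasoning box, 46 mm (its x) by 196 mm (its y), with four hinged lids in a row along y; stands loose on the worktop, 1.6 to 2.5 kg. Origin: centre of its underside, on the worktop; x points away from the robot, y along the row to the robot's left, z up; yaw -0.65 to 0.25 rad. Rim 56 mm above the origin, shut lids 61 mm, their lips 64 mm.
- lid_1 (a joint): Hinge of lid 1, at the right-hand end: a grey plate 40 x 43 x 4 mm with a thumb lip sloping up 3 mm along its free edge, hinged on its right-hand edge, at box y = -91 mm, z = 58 mm. 0 rad = flat shut, pointing left; 1.57 = upright, 43 mm tall; 1.85 = leaning back to the right. Starts at 1.15 to 1.75. Stays where it is left (friction 0.012 N m).
- lid_2 (a joint): Hinge of lid 2, second from the right: a grey plate 40 x 43 x 4 mm with a thumb lip sloping up 3 mm along its free edge, hinged on its right-hand edge, at box y = -44 mm, z = 58 mm. 0 rad = flat shut, pointing left; 1.57 = upright, 43 mm tall; 1.85 = leaning back to the right. Starts at 1.15 to 1.75. Stays where it is left (friction 0.012 N m).
- lid_3 (a joint): Hinge of lid 3, third from the right: a grey plate 40 x 43 x 4 mm with a thumb lip sloping up 3 mm along its free edge, hinged on its right-hand edge, at box y = 3 mm, z = 58 mm. 0 rad = flat shut, pointing left; 1.57 = upright, 43 mm tall; 1.85 = leaning back to the right. Starts at 1.15 to 1.75. Stays where it is left (friction 0.012 N m).
- lid_4 (a joint): Hinge of lid 4, at the left-hand end: a grey plate 40 x 43 x 4 mm with a thumb lip sloping up 3 mm along its free edge, hinged on its right-hand edge, at box y = 50 mm, z = 58 mm. 0 rad = flat shut, pointing left; 1.57 = upright, 43 mm tall; 1.85 = leaning back to the right. Starts at 1.15 to 1.75. Stays where it is left (friction 0.012 N m).
- salt_shaker: Salt shaker, upright, 44 mm across, 90 mm high, loose behind the box. Origin: centre of its underside. To be left where it stands.
- steel_cup: Open steel cup, 71 mm across, 74 mm high, loose behind the box, to the right. Origin: centre of its underside. To be left where it stands.
- sauce_bowl: Small black sauce bowl, 76 mm across, 30 mm high, loose beyond the right-hand end of the box. Origin: centre of its underside. To be left where it stands.
- teaspoon: Teaspoon, 132 mm long, 26 mm wide, 9 mm high, lying loose in front of the box. Origin: centre of its underside. To be left where it stands.

How it is judged:
On the way, in this order (a step that is already met when the one before it is completed fails the run):
1. the first (right-hand) lid is shut, those to its left still standing open (value of joint lid_1 below 0.12 rad and value of joint each of lid_2, lid_3, lid_4 above 0.5 rad), for 0.05 s.
2. the second lid is shut, those to its left still standing open (value of joint each of lid_1, lid_2 below 0.12 rad and value of joint each of lid_3, lid_4 above 0.5 rad), for 0.05 s.
3. the third lid is shut, those to its left still standing open (value of joint each of lid_1, lid_2, lid_3 below 0.12 rad and value of joint lid_4 above 0.5 rad), for 0.05 s.
4. the fourth (left-hand) lid is shut, and so all four are (value of joint each of lid_1, lid_2, lid_3, lid_4 below 0.12 rad), for 0.05 s.
At the end, for the whole second after the job is handed in: All four lids are shut (each within 0.12 rad of flat, about 5 mm at its free edge); the box stands level, at rest and within 25 mm of where it began; the salt shaker, cup, bowl and teaspoon are within 15 mm of where they began (all of step 4 and distance of seasoning_box from where it was at the start of the episode below 0.025 m and angle between seasoning_box's own z axis and vertical below 0.05 rad and linear speed of seasoning_box below 0.01 m/s and distance of each of salt_shaker, steel_cup, sauce_bowl, teaspoon from where it was at the start of the episode below 0.015 m); the robot touches nothing.
It fails at once if the box is lifted or tipped (height (world z) of seasoning_box above 0.012 m or angle between seasoning_box's own z axis and vertical above 0.15 rad).
It fails at once if the box is pushed along by more than 30 mm (distance of seasoning_box from where it was at the start of the episode above 0.03 m).
It fails at once if the box or a lid is pressed hard (over 30 N) (contact force between the fingers and seasoning_box above 30 N).
It fails at once if the fingers lift away from the row (fingertips some 30 mm above the shut lids) after the first lid is shut and before the last is (value of joint lid_1 below 0.12 rad and value of joint lid_4 above 0.12 rad and z of the grasp point in the frame of seasoning_box above 0.115 m).
It fails at once if a thing standing round the box is moved or lifted (distance of any of salt_shaker, steel_cup, sauce_bowl, teaspoon from where it was at the start of the episode above 0.02 m).
It also fails if it takes over 38 s, if anything falls off the work surface, if the arm or the gripper's body presses on something with over 40 N, if the wrist force passes 120 N, or if a joint passes its speed limit or range.

## Working session

There is one attempt and no reset: what is moved stays moved. The work goes in short steps, Python scripts to look and compute and a tool call to move; the robot and the scene stay as the last step left them, time stands still between calls to the robot, and variables do not carry over. Pictures are saved under pics/ and viewed, at most 10 in all, crops included, and the job is handed in when it is done.

Besides the shell and the picture viewer there is one more tool, called in YAML: its name, and indented under it one key for each argument. arm_command: Moves the arm, as the interface text tells. Its arguments: {"type":"object","properties":{"commands":{"type":"array"},"newtons":{"type":"number"}},"required":["commands"]}

```bash
mkdir -p pics
python3 - <<'E'
from workcell import bot, grab_frame
import cv2,numpy as np
o=bot.observe();print(o['clock'],o['position'],o['tool_rot'],bot.pinch_z,o['grip_width'])
for n in ["top","scene"]:
    f=grab_frame(n);cv2.imwrite(f"pics/{n}0.png",f["image"][:,:,::-1]);np.savez(f"pics/{n}0.npz",**f);print(n,f["vertical_fov"],f["R"],f["t"],f["cx"],f["cy"])
E
```

```text
0.0 [0.17073918 0.60090388 0.23073778] [-3.14051875e+00  7.82898214e-05  2.86480016e+00] 0.0187 0.08531688010144918
top 43.35132302429955 [[ 0.01195973 -0.99992646 -0.00200856]
 [-0.99301956 -0.01164135 -0.11737391]
 [ 0.1173419   0.0033983  -0.99308576]] [-0.31939045  0.50223247  0.89373946] 282.6259769401262 222.97148290086173
scene 42.76084987481626 [[ 0.54546459 -0.83811103 -0.00618743]
 [-0.63641987 -0.40937237 -0.65374613]
 [ 0.54537888  0.36053318 -0.75668865]] [-0.52619132  0.22146123  0.88970268] 288.6327292242156 205.70053451782348
```

View pics/top0.png

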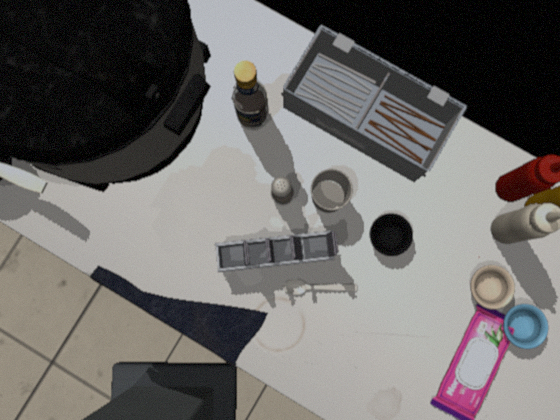

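View pics/scene0.png

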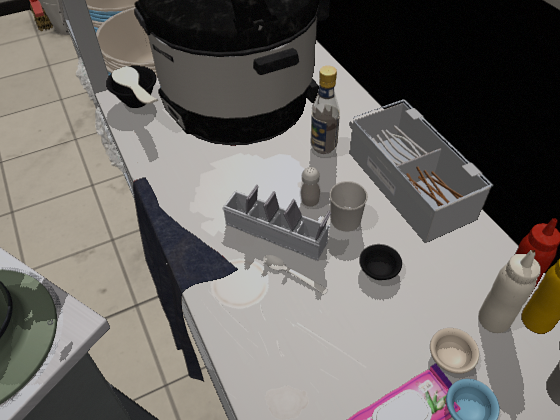

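The top view shows the box from about (217,258) to (337,245), with the bowl at (391,235), the cup at (331,188), the shaker at (282,187) and the spoon at about (320,288). I'll zoom in for the box edges.

Run:
```python
import cv2,numpy as np
a=cv2.imread("pics/top0.png")[215:305,205:355];cv2.imwrite("pics/c1.png",cv2.resize(a,None,fx=5,fy=5,interpolation=cv2.INTER_CUBIC))
a=cv2.imread("pics/scene0.png")[160:280,210:340];cv2.imwrite("pics/c2.png",cv2.resize(a,None,fx=5,fy=5,interpolation=cv2.INTER_CUBIC))
```

```text
(no output)
```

View pics/c1.png

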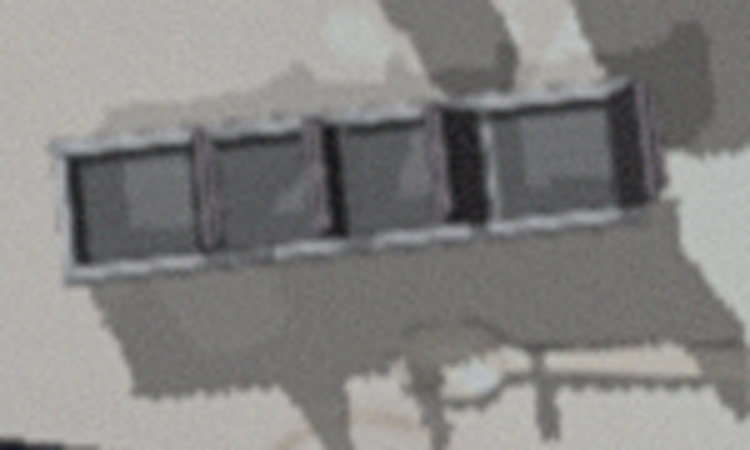

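View pics/c2.png

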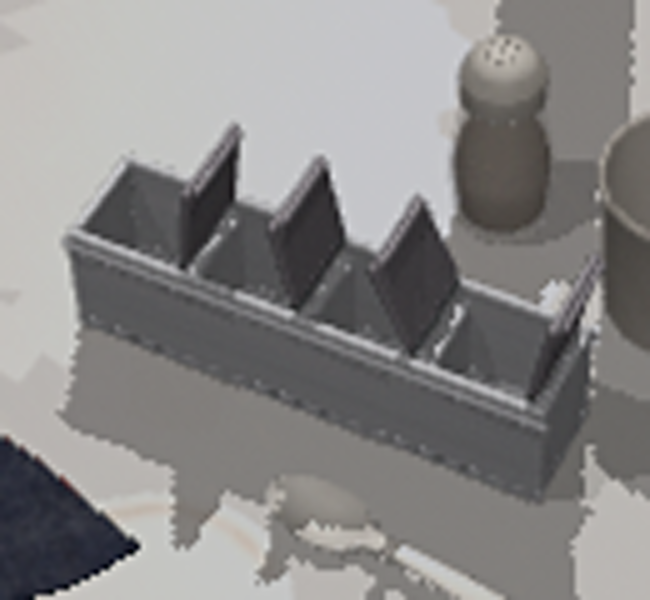

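The zooms show the left-end rim corners at top px (216.6,245) and (219.4,271). The front-right rim corner is at scene px (319,241). Lid 1 is about upright, and lids 2 to 4 lean somewhat left.

```bash
cat > h.py <<'E'
import numpy as np
def ray(f,u,v,z):
    h=f["image"].shape[0];fl=h/2/np.tan(np.radians(float(f["vertical_fov"]))/2)
    d=f["R"].T@np.array([(u-f["cx"])/fl,(v-f["cy"])/fl,1]);c=-f["R"].T@f["t"]
    return c+d*(z-c[2])/d[2]
def proj(f,X):
    h=f["image"].shape[0];fl=h/2/np.tan(np.radians(float(f["vertical_fov"]))/2)
    p=f["R"]@X+f["t"];return np.array([f["cx"]+fl*p[0]/p[2],f["cy"]+fl*p[1]/p[2]])
E
python3 - <<'E'
from h import *
T=np.load("pics/top0.npz");S=np.load("pics/scene0.npz")
t=lambda u,v,z=.056:print('top',u,v,ray(T,u,v,z).round(4))
s=lambda u,v,z=.056:print('scn',u,v,ray(S,u,v,z).round(4))
c1=lambda u,v,z=.056:t(205+(u+.5)/5-.5,215+(v+.5)/5-.5,z)
c2=lambda u,v,z=.056:s(210+(u+.5)/5-.5,160+(v+.5)/5-.5,z)
print("LB");c1(58,148);c2(128,160)
print("LF");c1(71,282);c2(66,236)
print("RF");c1(645,213);c2(545,405); print("front bottom R");c2(543,502,0);print("RB");c2(592,330)
print("RBtop");c1(630,80)
print("front edge mid");c1(370,243);c1(470,236)
print("lids top edge z~.1 back/front: 1..4")
for b,fr in [((645,85),(657,195)),((432,108),(443,222)),((315,122),(325,235)),((200,132),(210,245))]:
    c1(*b,.098);c1(*fr,.098)
print("bowl rim");t(391,235,.03);t(370,235,.03)
print("cup");t(331,188,.074);print("shaker");t(282,187,.085)
print("spoon");t(285,290,.004);t(355,289,.004)
E
```

```text
LB
top 216.2 244.2 [ 0.4654 -0.2018  0.056 ]
scn 235.2 191.6 [ 0.4642 -0.2041  0.056 ]
LF
top 218.8 271.0 [ 0.4204 -0.2074  0.056 ]
scn 222.8 206.8 [ 0.4208 -0.2077  0.056 ]
RF
top 333.6 257.2 [ 0.4458 -0.4     0.056 ]
scn 318.6 240.6 [ 0.4499 -0.3987  0.056 ]
front bottom R
scn 318.2 260.0 [ 0.4485 -0.401   0.    ]
RB
scn 328.0 225.6 [ 0.4883 -0.3955  0.056 ]
RBtop
top 330.6 230.6 [ 0.4908 -0.3949  0.056 ]
front edge mid
top 278.6 263.2 [ 0.4347 -0.3076  0.056 ]
top 298.6 261.8 [ 0.4374 -0.3412  0.056 ]
lids top edge z~.1 back/front: 1..4
top 333.6 231.6 [ 0.4848 -0.396   0.098 ]
top 336.0 253.6 [ 0.4494 -0.3999  0.098 ]
top 291.0 236.2 [ 0.4766 -0.3274  0.098 ]
top 293.2 259.0 [ 0.4399 -0.3313  0.098 ]
top 267.6 239.0 [ 0.4716 -0.2898  0.098 ]
top 269.6 261.6 [ 0.4353 -0.2935  0.098 ]
top 244.6 241.0 [ 0.4679 -0.2528  0.098 ]
top 246.6 263.6 [ 0.4317 -0.2567  0.098 ]
bowl rim
top 391 235 [ 0.487  -0.5022  0.03  ]
top 370 235 [ 0.4866 -0.4657  0.03  ]
cup
top 331 188 [ 0.5606 -0.3939  0.074 ]
shaker
top 282 187 [ 0.5593 -0.3119  0.085 ]
spoon
top 285 290 [ 0.3897 -0.319   0.004 ]
top 355 289 [ 0.3929 -0.4427  0.004 ]
```

Run:
```python
from h import *
T=np.load("pics/top0.npz");S=np.load("pics/scene0.npz")
for u,v in [(160,95),(165,115),(190,132),(235,140),(290,125)]: print("base",u,v,ray(S,u,v,0).round(3))
for u,v in [(105,185),(205,100),(208,45),(175,165)]:
  for z in (0.02,.2): print("top",u,v,z,ray(T,u,v,z).round(3))
for X in [(0,0,0),(.43,-.03,.25),(.42,0.1,.25),(.4,.2,.25),(.3,.4,.25),(.17,.6,.23)]: print(X,proj(T,np.array(X)).round(),proj(S,np.array(X)).round())
# cooker height: same feature, front rim nearest; bottle top
for z in (.1,.15,.2,.25,.3): print(z,ray(S,150,35,z).round(3),ray(S,230,75,z).round(3),"bottle",ray(S,328,74,z).round(3),ray(T,246,73,z).round(3))
```

```text
base 160 95 [0.66  0.177 0.   ]
base 165 115 [0.609 0.116 0.   ]
base 190 132 [0.594 0.028 0.   ]
base 235 140 [ 0.628 -0.075  0.   ]
base 290 125 [ 0.738 -0.151  0.   ]
top 105 185 0.02 [0.571 0.004 0.02 ]
top 105 185 0.2 [ 0.538 -0.059  0.2  ]
top 205 100 0.02 [ 0.73 -0.17  0.02]
top 205 100 0.2 [ 0.666 -0.198  0.2  ]
top 208 45 0.02 [ 0.835 -0.172  0.02 ]
top 208 45 0.2 [ 0.75 -0.2   0.2 ]
top 175 165 0.02 [ 0.609 -0.12   0.02 ]
top 175 165 0.2 [ 0.568 -0.158  0.2  ]
(0, 0, 0) [ 94. 520.] [-29. 339.]
(0.43, -0.03, 0.25) [ 66. 258.] [133.  88.]
(0.42, 0.1, 0.25) [-33. 265.] [76. 67.]
(0.4, 0.2, 0.25) [-110.  279.] [30. 55.]
(0.3, 0.4, 0.25) [-272.  355.] [-83.  48.]
(0.17, 0.6, 0.23) [-423.  453.] [-202.   58.]
0.1 [0.736 0.253 0.1  ] [ 0.71 -0.01  0.1 ] bottle [ 0.831 -0.192  0.1  ] [ 0.749 -0.25   0.1  ]
0.15 [0.68  0.189 0.15 ] [ 0.657 -0.056  0.15 ] bottle [ 0.769 -0.226  0.15 ] [ 0.728 -0.254  0.15 ]
0.2 [0.625 0.124 0.2  ] [ 0.603 -0.103  0.2  ] bottle [ 0.707 -0.259  0.2  ] [ 0.707 -0.257  0.2  ]
0.25 [0.569 0.059 0.25 ] [ 0.549 -0.149  0.25 ] bottle [ 0.645 -0.293  0.25 ] [ 0.687 -0.261  0.25 ]
0.3 [ 0.514 -0.005  0.3  ] [ 0.496 -0.195  0.3  ] bottle [ 0.583 -0.326  0.3  ] [ 0.666 -0.265  0.3  ]
```

arm_command:
  commands:
    - [[0, 0, 30], 0, 1]
    - [[0, 0, 30], 0, 1]
    - [[0, 0, 20], 0, 1]
  newtons: 20

```text
clock: 0.4
position: [0.1709, 0.6014, 0.313]
tool_rot: [3.141, -0.0, 2.865]
force: [0.7, -0.0, 0.1]
grip_width: 0.0442
finger_force: 0.0
```

arm_command:
  commands:
    - [[13, -30, 0], 0.04, 1]
    - [[13, -30, 0], 0.04, 1]
    - [[13, -30, 0], 0.04, 1]
    - [[13, -30, 0], 0.04, 1]
    - [[13, -30, 0], 0.04, 1]
    - [[13, -30, 0], 0.04, 1]
    - [[13, -30, 0], 0.04, 1]
    - [[13, -30, 0], 0.04, 1]
    - [[13, -30, 0], 0.04, 1]
    - [[13, -30, 0], 0.04, 1]

```text
clock: 1.4
position: [0.3011, 0.2998, 0.3112]
tool_rot: [-3.142, -0.0, -3.017]
force: [0.7, -0.2, 0.4]
grip_width: 0.0002
finger_force: 0.0
```

arm_command:
  commands:
    - [[12, -30, 0], 0, 1]
    - [[12, -30, 0], 0, 1]
    - [[12, -30, 0], 0, 1]
    - [[12, -30, 0], 0, 1]
    - [[12, -30, 0], 0, 1]
    - [[12, -30, 0], 0, 1]
    - [[12, -30, 0], 0, 1]
    - [[12, -30, 0], 0, 1]
    - [[12, -30, 0], 0, 1]
    - [[12, -30, 0], 0, 1]

```text
clock: 2.4
position: [0.421, -0.0001, 0.3113]
tool_rot: [3.142, 0.0, -3.018]
force: [0.5, 0.5, -0.9]
grip_width: 0.0001
finger_force: 0.0
```

arm_command:
  commands:
    - [[4, -31, 0], 0.02, 1]
    - [[4, -31, 0], 0, 1]
    - [[4, -31, 0], 0, 1]
    - [[4, -31, 0], 0, 1]
    - [[4, -31, 0], 0, 1]
    - [[4, -31, 0], 0, 1]
    - [[4, -31, 0], 0, 1]
    - [[4, -31, 0], 0, 1]
    - [[4, -31, 0], 0, 1]
    - [[4, -31, 0], 0, 1]
    - [[4, -31, 0], 0, 1]
    - [[4, -31, 0], 0, 1]
    - [[4, -31, 0], 0, 1]
    - [[3, -32, 0], 0, 1]
    - [[0, 0, -40], 0, 1]
    - [[0, 0, -40], 0, 1]
    - [[0, 0, -20], 0, 1]
    - [[0, 0, 0], 0, 1]

```text
clock: 4.2
position: [0.4746, -0.4329, 0.2083]
tool_rot: [3.138, -0.003, -2.999]
force: [-0.8, -0.4, 0.3]
grip_width: 0.0
finger_force: 0.0
```

Run:
```python
from workcell import bot, grab_frame
import cv2,numpy as np
print(bot.observe()['position'])
im=[]
for n in ["scene","wrist"]:
    f=grab_frame(n);im.append(f["image"][:,:,::-1])
cv2.imwrite("pics/m1.png",np.hstack([cv2.resize(im[0][100:310,150:430],(400,300)),cv2.resize(im[1],(400,300))]))
```

```text
[ 0.47459565 -0.43285902  0.20827947]
```

View pics/m1.png

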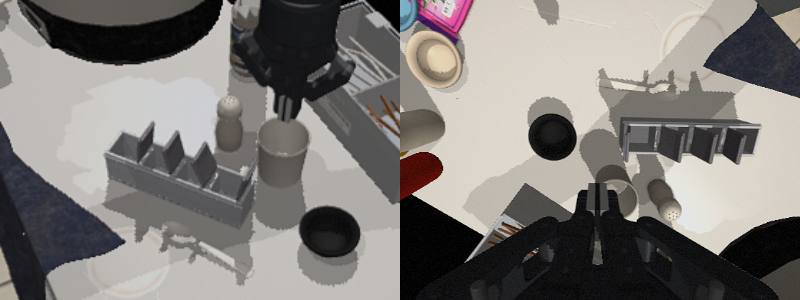

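The scene half shows the closed fingers above the gap between the box's right end and the bowl. Nothing has been disturbed, so I'll go down.

arm_command:
  commands:
    - [[0, 0, -30], 0, 1]
    - [[0, 0, -30], 0, 1]
    - [[0, 0, -30], 0, 1]
    - [[0, 0, -25], 0, 1]
    - [[0, 0, -20], 0, 1]
    - [[0, 0, -8], 0, 1]
    - [[0, 0, 0], 0, 1]
    - [[0, 0, 0], 0, 1]
    - [[0, 0, 0], 0, 1]

```text
clock: 5.2
position: [0.4765, -0.4343, 0.0698]
tool_rot: [-3.14, 0.001, -2.998]
force: [-0.1, 0.4, 0.4]
grip_width: -0.0002
finger_force: 0.0
```

Run:
```python
from workcell import bot, grab_frame
import cv2,numpy as np
o=bot.observe();print(o['position'],o['tool_rot'],o['force'])
f=grab_frame("scene");g=grab_frame("top")
cv2.imwrite("pics/m2.png",np.hstack([cv2.resize(f["image"][120:300,200:440,::-1],(400,300)),cv2.resize(g["image"][180:330,205:405,::-1],(400,300))]))
```

```text
[ 0.4764664  -0.43431707  0.06977155] [-3.14008207e+00  1.35617779e-03 -2.99837116e+00] [-0.06562878  0.38952153  0.44023501]
```

View pics/m2.png

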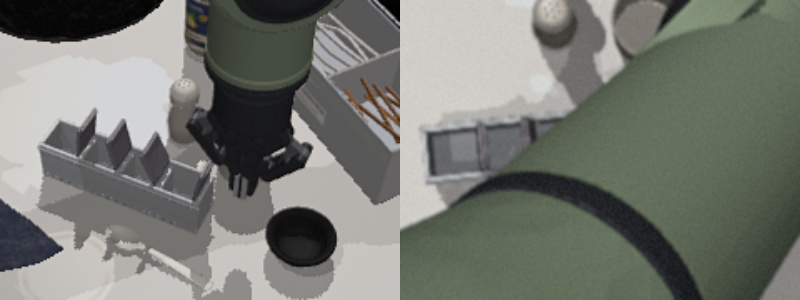

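Tip is clear of lid 1 and aligned with the row. I'm starting the pass.

arm_command:
  commands:
    - [[0, 0, -4], 0, 1]
    - [[-0.7, 5, 0], 0, 1]
    - [[-0.7, 5, 0], 0, 1]
    - [[-0.7, 5, 0], 0, 1]
    - [[-0.7, 5, 0], 0, 1]
    - [[-0.7, 5, 0], 0, 1]
    - [[-0.7, 5, 0], 0, 1]

```text
clock: 6.0
position: [0.4716, -0.4033, 0.0644]
tool_rot: [-3.141, 0.0, -2.998]
force: [0.3, 0.6, -0.2]
grip_width: 0.0001
finger_force: 0.1
```

arm_command:
  commands:
    - [[-0.7, 5, 0], 0, 1]
    - [[-0.7, 5, 0], 0, 1]
    - [[-0.7, 5, 0], 0, 1]
    - [[-0.7, 5, 0], 0, 1]
    - [[-0.7, 5, 0], 0, 1]

```text
clock: 6.5
position: [0.4681, -0.3783, 0.0643]
tool_rot: [3.141, -0.0, -2.998]
force: [-1.1, 0.2, 0.7]
grip_width: -0.0003
finger_force: 0.2
```

arm_command:
  commands:
    - [[-0.7, 5, 1], 0, 1]
    - [[-0.7, 5, 0], 0, 1]
    - [[-0.7, 5, 0], 0, 1]
    - [[-0.7, 5, 0], 0, 1]

```text
clock: 6.9
position: [0.4652, -0.3584, 0.0653]
tool_rot: [3.142, 0.0, -2.998]
force: [0.7, -0.5, 0.6]
grip_width: 0.0
finger_force: 0.1
```

Run:
```python
from workcell import bot, grab_frame
import cv2,numpy as np
o=bot.observe();print(o['position'],o['force'])
f=grab_frame("scene");g=grab_frame("top")
cv2.imwrite("pics/m3.png",np.hstack([cv2.resize(f["image"][150:270,205:365,::-1],(400,300)),cv2.resize(g["image"][180:330,205:405,::-1],(400,300))]))
```

```text
[ 0.46524954 -0.35835487  0.06529698] [ 0.70614289 -0.47706543  0.59155709]
```

View pics/m3.png

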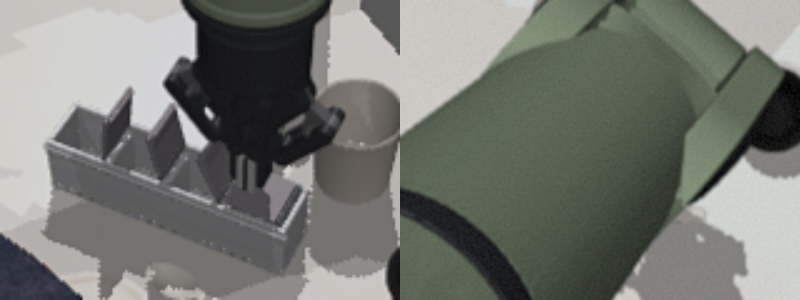

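Lid 1 is nearly flat under the tips, lids 2 to 4 still stand, and the box hasn't moved. I'll continue.

arm_command:
  commands:
    - [[-0.7, 5, 0], 0, 1]
    - [[-0.7, 5, 0], 0, 1]
    - [[-0.7, 5, 0], 0, 1]
    - [[-0.7, 5, 0], 0, 1]
    - [[-0.7, 5, 0], 0, 1]
    - [[-0.7, 5, 0], 0, 1]

```text
clock: 7.6
position: [0.4611, -0.3283, 0.0653]
tool_rot: [3.142, -0.0, -2.998]
force: [0.5, 0.2, 0.2]
grip_width: 0.0001
finger_force: 0.2
```

arm_command:
  commands:
    - [[-0.7, 5, 0], 0, 1]
    - [[-0.7, 5, 0], 0, 1]
    - [[-0.7, 5, 0], 0, 1]
    - [[-0.7, 5, 0], 0, 1]

```text
clock: 8.0
position: [0.4583, -0.3084, 0.0653]
tool_rot: [-3.142, 0.0, -2.998]
force: [1.0, -0.5, 0.2]
grip_width: -0.0001
finger_force: 0.7
```

Run:
```python
from workcell import bot, grab_frame
import cv2,numpy as np
f=grab_frame("scene")
cv2.imwrite("pics/m4.png",cv2.resize(f["image"][150:270,205:365,::-1],(800,600),interpolation=cv2.INTER_CUBIC))
```

```text
(no output)
```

View pics/m4.png

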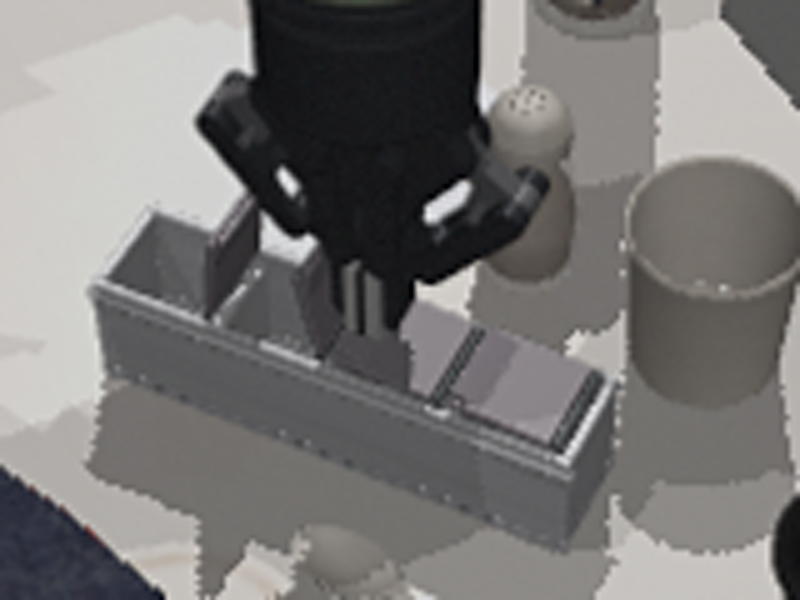

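Lid 1 is shut and lid 2 is flat under the tips. Lids 3 and 4 still stand. I'll continue to the left end.

arm_command:
  commands:
    - [[-0.7, 5, 0], 0, 1]
    - [[-0.7, 5, 0], 0, 1]
    - [[-0.7, 5, 0], 0, 1]
    - [[-0.7, 5, 0], 0, 1]
    - [[-0.7, 5, 0], 0, 1]
    - [[-0.7, 5, 0], 0, 1]
    - [[-0.7, 5, 0], 0, 1]
    - [[-0.7, 5, 0], 0, 1]
    - [[-0.7, 5, 0], 0, 1]
    - [[-0.7, 5, 0], 0, 1]

```text
clock: 9.05
position: [0.4513, -0.2585, 0.0653]
tool_rot: [-3.141, 0.0, -2.998]
force: [-0.3, -1.0, 0.5]
grip_width: 0.0002
finger_force: 0.4
```

arm_command:
  commands:
    - [[-0.7, 5, 0], 0, 1]
    - [[-0.7, 5, 0], 0, 1]
    - [[-0.7, 5, 0], 0, 1]
    - [[-0.7, 5, 0], 0, 1]
    - [[-0.7, 5, 0], 0, 1]
    - [[-0.7, 5, 0], 0, 1]
    - [[-0.7, 5, 0], 0, 1]
    - [[-0.7, 5, 0], 0, 1]
    - [[-0.7, 5, 0], 0, 1]
    - [[-0.7, 5, 0], 0, 1]
    - [[-0.7, 5, 0], 0, 1]
    - [[-0.7, 5, 0], 0, 1]
    - [[-0.7, 5, 0], 0, 1]
    - [[-0.7, 5, 0], 0, 1]
    - [[-0.7, 5, 0], 0, 1]
    - [[-0.7, 5, 0], 0, 1]

```text
clock: 10.65
position: [0.4401, -0.1784, 0.0653]
tool_rot: [-3.142, -0.0, -2.998]
force: [-0.5, 0.1, -0.5]
grip_width: -0.0002
finger_force: 0.0
```

Run:
```python
from workcell import bot, grab_frame
import cv2,numpy as np
f=grab_frame("scene")
cv2.imwrite("pics/m5.png",cv2.resize(f["image"][150:285,205:385,::-1],(800,600),interpolation=cv2.INTER_CUBIC))
```

```text
(no output)
```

View pics/m5.png

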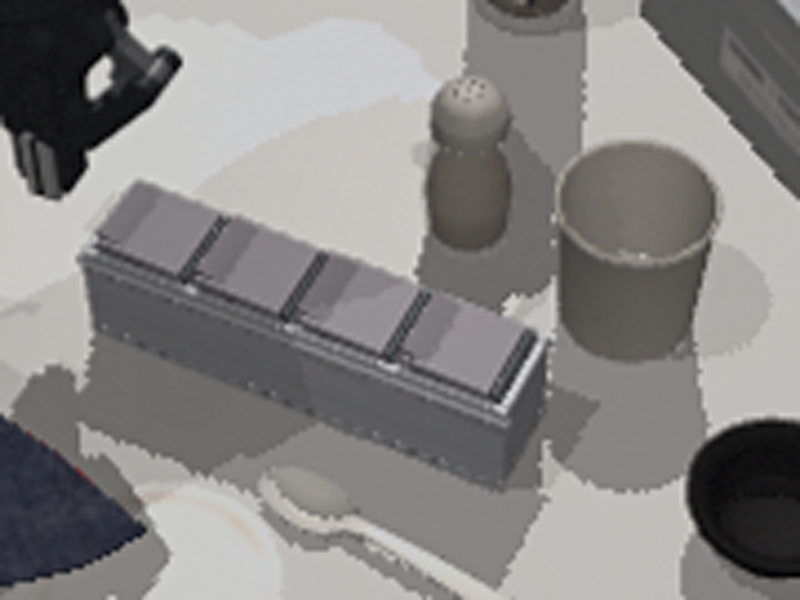

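All four lids are flat, and the fingers are past the left end and clear of the box. I'll lift away and hand in.

arm_command:
  commands:
    - [[0, 0, 10], 0, 1]
    - [[0, 0, 20], 0, 1]
    - [[0, 0, 20], 0, 1]
    - [[0, 0, 20], 0, 1]
    - [[0, 0, 0], 0, 1]
    - [[0, 0, 0], 0, 1]

```text
clock: 11.3
position: [0.4404, -0.1789, 0.1359]
tool_rot: [-3.141, 0.001, -2.998]
force: [-0.6, -0.4, 0.3]
grip_width: 0.0
finger_force: 0.0
```

```bash
python3 -c "
from workcell import ticket
print(ticket.job_done())"
```

```text
the job is handed in; nothing more can be done
None
```

All four lids were folded shut in one pass from right to left, with no visible movement of the box or the things around it, and the job was handed in at about 11.3 s; the hand-in returned no verdict.

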